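Press the blue cap onto the ear-wash bottle

TASK

Close the ear-wash bottle with the blue band: put the blue cap over its tapered spout and press it straight down until it is fully home on the collar and friction holds it there, then let go. Leave the orange cap where it is.

Things in the scene. Friction and masses are not known exactly. Their poses are not given: they have to be found in the camera images.
- blue_cap_center (a point): Centre (31 mm above the mouth rim, on the axis) of the loose blue cap, the one to fit: stiff plastic, round, 48 mm wide, 62 mm tall, 20 to 45 g, flat closed top, standing mouth down on the counter. z is its axis, up; yaw does not matter. Grip it firmly across its width at any height. Its conical bore is 40 mm wide at the mouth, 56 mm deep. Nothing else stands within 50 mm of it.
- blue_bottle_seat (a point): Middle of the collar top (z up, 144 mm above counter) of the clamped white bottle with blue band, 68 mm wide; a cap fully home has its centre 31 mm above. On it: tapered spout, 52 mm tall, 38 wide at foot, 16 at tip. The neck gives sideways, so a cap 5 mm off still goes on. Springy beads at its foot stop a loose cap 10 mm too high; a steady push rising to 20 N forces it home; friction keeps it.
- orange_cap_center (a point): Centre of the loose orange cap, same shape and size as the blue one; not to be used.
- orange_bottle_seat (a point): Collar top of the open bottle with the orange band, same in shape as the blue one and clamped in the same grey caddy, 150 mm from it; not to be used.
There are look-alikes about, which are no part of the job. Of the things that look like the part that bears blue_cap_center, the largest one is meant. What is shaped like the part that bears blue_bottle_seat but yellow is not meant.

How it is judged:
At the end, for the whole second after the job is handed in: The blue cap sits on the blue-banded bottle's spout, fully home: its rim within 5 mm of the collar, its centre within 10 mm of the spout's axis, upright within 10 degrees, released and at rest (z of blue_cap_center in the frame of blue_bottle_seat between 0.026 and 0.036 m and horizontal distance between blue_cap_center and blue_bottle_seat below 0.01 m and angle between blue_cap_center's own z axis and vertical below 0.175 rad and linear speed of blue_cap below 0.02 m/s); the robot touches nothing.
It fails at once if the orange cap is moved more than 30 mm (distance of orange_cap_center from where it was at the start of the episode above 0.03 m).
It also fails if it takes over 38 s, if anything falls off the work surface, if the arm or the gripper's body presses on something with over 40 N, if the wrist force passes 120 N, or if a joint passes its speed limit or range.

ROBOT

A 6-joint arm with a two-finger parallel gripper is mounted at the origin on the work surface. World frame = base frame: x ahead of the robot, y to its left, z up, the work surface at z = 0. Lengths are in m, angles in rad, forces in N, time in s.
With the tool pointing down it reaches from about 0.3 to 0.775 m from the base axis. Payload 14.6 kg.
Tool frame: the origin (TCP) lies midway between the tips of the shut fingers; the grasp point (between the pads) lies 19 mm behind it (ctrl.pinch_z is the distance from the TCP to the grasp point, in m); z points along the fingers, y is the line along which they close (so a half turn about z gives the same grasp; the last joint's range is limited). The gripper opens to 94 mm and grips with 3 to 60 N. Pads are 16 mm wide; open, the fingers measure 119 mm over their backs; the gripper's body (75 mm by 177 mm) begins 78 mm behind the grasp point.
Start: joints at [-1.347, 0.3, 1.521, -0, 1.321, -0.067], TCP at [0.158, -0.527, 0.205] pointing down, gripper open.
Joint ranges: [-3.03, 3.03], [-0.79, 2.21], [0.23, 2.52], [-1.04, 4.18], [0, 3.07], [-2.55, 2.55]. Speed limits (rad/s): [2.22, 2.22, 2.57, 3.14, 3.14, 3.14].

INTERFACE

Orientations are given as [roll, pitch, yaw] about the fixed x, y, z axes, in that order (R = Rz(yaw) Ry(pitch) Rx(roll)).
In Python, from station import ctrl gives the robot as it stands.
- The arm moves only by the tool jog_arm, never from a script. Its argument "motion" is a list of rows, each a list of 7 numbers: the shift along the tool's x, y, z in m, then the turn, a rotation vector about the tool's x, y, z in rad, then the opening, from -1 (shut) to 1 (fully open). In form: [[tx, ty, tz, rx, ry, rz, gripper], ...]. A call has 1 to 5 rows; each row shifts and turns the commanded pose from where the row before left it, along the tool's axes as they then stand; what a row does not reach is not made up. A row lasts 1/10 s, in which the tool goes at most 50 mm and 8.59 degrees, less where a joint would pass 70% of its speed; a pose out of reach is approached as far as the arm can. A call is refused whole if a number of a shift passes 0.05 or a number of a turn 0.15, either way. A call with a gripper value outside its range is refused whole. The fingers move at their own pace and stop on an object; "squeeze" is the grip in N (left out, the last holds). Time passes only in rows, so rows that do not move let the fingers close. It gives the time, the measured TCP pose, the force, the opening and the grip force at its end, in the units of the state.
- ctrl.get_obs(): the state, without advancing time (a new reading comes with each control period).
- ctrl.camera(name): name is "scene" or "top" or "wrist"; returns the picture (384x512x3 uint8, red, green, blue); there is no depth.
- ctrl.camera_model(name): a dict with "intrinsics" (3x3 intrinsics, pixels), "rvec" (rotation vector, rad) and "tvec" (3), from world to camera coordinates, as OpenCV has them. Camera axes: x right, y down, z forward; pixel columns grow to the right and rows downward; lengths in m; the calibration is good to about 2 mm. A picture is of the moment at which its call begins: read the wrist's pose just before it. camera_model takes no time and is no camera call; for the wrist camera it gives the pose at the moment of the call.
- ctrl.hand_in(): hands the job in; it is judged then, once.
The state is a dict: "time_s": time; "qpos": joint angles; "joint_vel": joint speeds; "tau": joint torques, N m; "ee_pos": TCP position; "eef_rot": TCP orientation; "force": force on the tool from outside, world axes, zero at the start; "moment": the same for the moment, N m; "grip_width": finger opening in m; "grip_force": force on a finger pad.
Only numpy, scipy, OpenCV 4.12 (cv2) and the standard library are available. Lean on these libraries where they do the work, as an engineer would, in place of code of your own. Each camera call takes 0.05 s, during which the arm holds its last target. There are 200 camera calls.

## Working session

There is one attempt and no reset: what is moved stays moved. The work goes in short steps, Python scripts to look and compute and a tool call to move; the robot and the scene stay as the last step left them, time stands still between calls to the robot, and variables do not carry over. Pictures are saved under pics/ and viewed, at most 10 in all, crops included, and the job is handed in when it is done.

Besides the shell and the picture viewer there is one more tool, called after "Request:" by a JSON object that holds its "name" and its "arguments". jog_arm: Moves the arm, as the interface text tells. Its arguments: {"type":"object","properties":{"motion":{"type":"array"},"squeeze":{"type":"number"}},"required":["motion"]}

```bash
mkdir -p pics; python3 - <<'E'
from station import ctrl
import cv2,numpy as np
a=[ctrl.camera(n) for n in("scene","top")]
for n,i in zip(("scene","top"),a): cv2.imwrite(f"pics/{n}.png",i[:,:,::-1])
for n in("scene","top","wrist"): print(n,ctrl.camera_model(n))
print(ctrl.get_obs(),ctrl.pinch_z)
E
```

```text
scene {'intrinsics': array([[478.47682011,   0.        , 256.01556016],
       [  0.        , 478.47682011, 196.42229066],
       [  0.        ,   0.        ,   1.        ]]), 'rvec': array([ 2.06566768,  0.5944296 , -0.32194203]), 'tvec': array([-0.45200412, -0.0676092 ,  1.39215878])}
top {'intrinsics': array([[449.65404357,   0.        , 255.31484656],
       [  0.        , 449.65404357, 188.69255393],
       [  0.        ,   0.        ,   1.        ]]), 'rvec': array([ 2.22735667, -2.16821429,  0.09802908]), 'tvec': array([-0.05884551,  0.5364231 ,  1.01509883])}
wrist {'intrinsics': array([[291.99973399,   0.        , 257.68371449],
       [  0.        , 291.99973399, 189.7651721 ],
       [  0.        ,   0.        ,   1.        ]]), 'rvec': array([-2.34195717,  1.74513181,  0.2340751 ]), 'tvec': array([-0.54958441, -0.02720162,  0.39040111])}
{'time_s': 0.1, 'qpos': array([-1.34659198e+00,  3.00391044e-01,  1.52151670e+00,  7.29074814e-06,
        1.32071847e+00, -6.66218152e-02]), 'joint_vel': array([ 0.00030916, -0.00144028, -0.00114841, -0.00130123, -0.00101225,
        0.00088694]), 'tau': array([ 1.25175768e-03, -5.32645404e+01, -3.53283691e+01,  7.09282723e-02,
        2.35116330e-02, -5.90768650e-05]), 'ee_pos': array([ 0.15764322, -0.52667357,  0.20495748]), 'eef_rot': array([-3.14056186e+00, -7.58527917e-05,  2.90824317e-01]), 'force': array([-0.12130365, -0.53284499, -0.03974984]), 'moment': array([-0.01461415, -0.01585458,  0.05999789]), 'grip_force': 0.0, 'grip_width': 0.09415000918358397} 0.0188
```

View pics/scene.png

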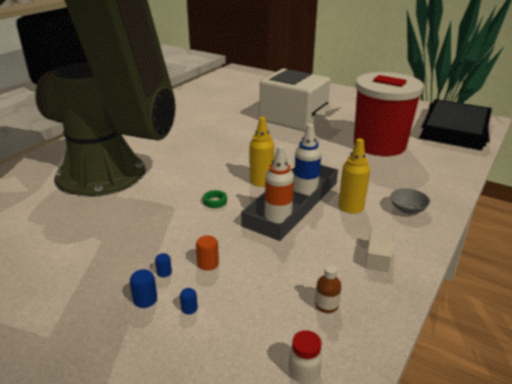

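View pics/top.png

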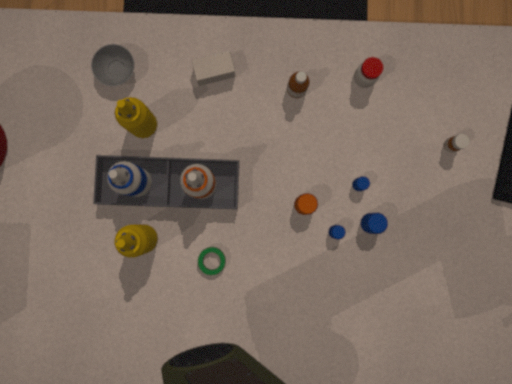

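The scene view shows three blue caps at (144,289), (163,265) and (189,300), which are top-view (374,223), (361,184) and (337,232). The largest, scene (144,289) / top (374,223), is the one meant. The blue-banded white bottle is at scene (308,160) / top (125,178). The orange bottle is beside it, and the yellow ones are look-alikes. Next I measure and confirm in one enlarged crop.

```bash
cat > h.py <<'E'
import cv2,numpy as np
from station import ctrl
def ray(n,u,v,m=None):
    m=m or ctrl.camera_model(n); R=cv2.Rodrigues(m["rvec"])[0]
    d=R.T@np.linalg.inv(m["intrinsics"])@[u,v,1.]; return -R.T@m["tvec"],d/np.linalg.norm(d)
def plane(n,u,v,z,m=None):
    c,d=ray(n,u,v,m); return c+d*(z-c[2])/d[2]
def tri(a,b):
    (c,d),(e,f)=a,b; s=np.linalg.lstsq(np.c_[d,-f],e-c,rcond=None)[0]
    p,q=c+d*s[0],e+f*s[1]; return (p+q)/2,np.linalg.norm(p-q)
def blobs(im,lo,hi,amin=60):
    k=cv2.inRange(cv2.cvtColor(im,cv2.COLOR_RGB2HSV),lo,hi)
    n,_,s,c=cv2.connectedComponentsWithStats(k); return [(s[i].tolist(),c[i].round(1).tolist()) for i in range(1,n) if s[i][4]>amin]
E
python3 - <<'E'
from h import *
T=cv2.imread("pics/top.png")[:,:,::-1];S=cv2.imread("pics/scene.png")[:,:,::-1]
for n,i in(("top",T),("scene",S)):
  for s,c in blobs(i,(105,150,40),(125,255,255)):
    print(n,s,c,plane(n,*c,.062 if n=="top" else .031).round(3))
a=cv2.resize(T[150:250,90:210],None,fx=3.2,fy=3.2,interpolation=2)
b=cv2.resize(T[170:250,290:400],None,fx=3.4,fy=3.4,interpolation=2)
c=cv2.resize(S[110:210,240:360],None,fx=3.2,fy=3.2,interpolation=2)
o=np.zeros((600,790,3),np.uint8)
for im,y,x in((a,0,0),(b,325,0),(c,0,400)): h,w=im.shape[:2]; h=min(h,600-y);o[y:y+h,x:x+w]=im[:h]
cv2.imwrite("pics/crop.png",o[:,:,::-1])
E
```

```text
top [133, 167, 13, 28, 89] [141.1, 182.5] [0.542 0.207 0.062]
top [354, 178, 15, 12, 144] [360.8, 183.6] [ 0.553 -0.277  0.062]
top [362, 214, 25, 19, 385] [374.0, 223.0] [ 0.466 -0.307  0.062]
top [330, 226, 14, 13, 143] [336.7, 231.7] [ 0.445 -0.225  0.062]
scene [295, 159, 25, 20, 387] [307.0, 168.8] [0.519 0.295 0.031]
scene [156, 254, 14, 22, 256] [162.9, 264.7] [ 0.452 -0.24   0.031]
scene [131, 270, 25, 37, 753] [143.0, 288.2] [ 0.467 -0.314  0.031]
scene [181, 289, 15, 24, 312] [188.2, 300.6] [ 0.563 -0.294  0.031]
```

View pics/crop.png

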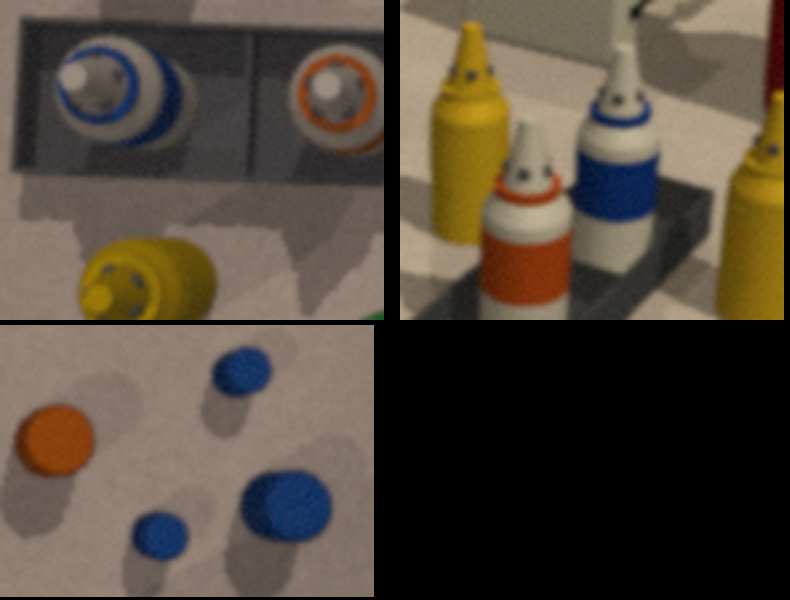

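The crop confirms it: the big blue cap's top face is at top (377.6,223). The blue-banded bottle's spout tip is at top (112.8,174) and scene (310,124).

```bash
python3 - <<'E'
from h import *
print("captop",plane("top",377.6,223,.062),plane("scene",143,288.2,.031))
print("tip",tri(ray("top",112.8,174.1),ray("scene",310,124.6)),plane("top",112.8,174.1,.196),"collar",plane("top",120.6,175,.144),plane("scene",309,146,.144))
print("orange cap",plane("top",306,204,.062),"obottle",plane("top",90+327/3.2,150+84/3.2,.196))
E
```

```text
captop [ 0.46657309 -0.31500445  0.062     ] [ 0.46658744 -0.31433432  0.031     ]
tip (array([0.54716005, 0.23058284, 0.19623562]), np.float64(0.0025804375866871434)) [0.54607264 0.22992735 0.196     ] collar [0.54943404 0.22965529 0.144     ] [0.55572416 0.2181033  0.144     ]
orange cap [ 0.50419611 -0.15597856  0.062     ] obottle [0.54623174 0.07997706 0.196     ]
```

Request:
{"name": "jog_arm", "arguments": {"motion": [[0.036,-0.0115,0,0,0,0,1],[0.036,-0.0115,0,0,0,0,1],[0.036,-0.0115,0,0,0,0,1],[0.036,-0.0115,0,0,0,0,1],[0.036,-0.0115,0,0,0,0,1]]}}

```text
time_s: 0.6
ee_pos: [0.3147, -0.4191, 0.2052]
eef_rot: [-3.141, 0.0, 0.291]
force: [-0.2, -0.5, -0.2]
grip_width: 0.0942
grip_force: 0.0
```

Request:
{"name": "jog_arm", "arguments": {"motion": [[0.036,-0.0115,0,0,0,0,1],[0.036,-0.0115,0,0,0,0,1],[0.036,-0.0115,0,0,0,0,1],[0.036,-0.0115,0,0,0,0,1],[0.034,-0.0115,0,0,0,0,1]]}}

```text
time_s: 1.1
ee_pos: [0.4689, -0.3129, 0.2052]
eef_rot: [-3.141, 0.0, 0.291]
force: [-0.1, -0.5, 0.2]
grip_width: 0.0939
grip_force: 0.0
```

Request:
{"name": "jog_arm", "arguments": {"motion": [[0,0,0,0,0,-0.15,1],[0,0,0,0,0,-0.15,1],[0,0,0,0,0,-0.15,1],[0,0,0,0,0,-0.15,1],[0,0,0,0,0,-0.15,1]]}}

```text
time_s: 1.6
ee_pos: [0.4676, -0.314, 0.2051]
eef_rot: [-3.141, -0.0, 1.047]
force: [0.2, 0.1, 0.4]
grip_width: 0.094
grip_force: 0.0
```

```bash
python3 - <<'E'
from h import *
o=ctrl.get_obs();print(o["ee_pos"],o["eef_rot"],o["joint_vel"],o["time_s"])
m=ctrl.camera_model("wrist");i=ctrl.camera("wrist");cv2.imwrite("pics/w1.png",i[:,:,::-1])
for s,c in blobs(i,(105,150,40),(125,255,255)): print(s,c,plane("wrist",*c,.062,m))
E
```

```text
[ 0.46758416 -0.31397044  0.20508285] [-3.14087479e+00 -6.54299833e-05  1.04705200e+00] [-7.44708314e-04 -1.27240095e-03 -4.98880806e-04 -1.69082418e-03
 -1.20548573e-03 -1.49005784e+00] 1.6
[296, 104, 30, 27, 622] [311.0, 116.8] [ 0.55099672 -0.28238809  0.062     ]
[192, 112, 30, 26, 609] [206.7, 124.4] [ 0.4503109  -0.23327517  0.062     ]
[238, 154, 39, 44, 1356] [257.3, 175.9] [ 0.46901294 -0.30953244  0.062     ]
```

View pics/w1.png

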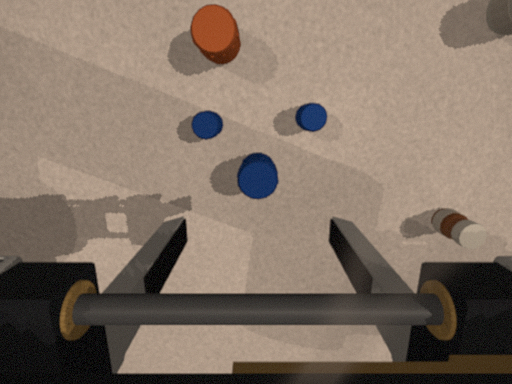

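The largest blue cap (257,178) lies within 2 mm of the TCP axis and the small caps are clear of the finger line. Descending to grip.

Request:
{"name": "jog_arm", "arguments": {"motion": [[0,0,0.045,0,0,0,1],[0,0,0.045,0,0,0,1],[0,0,0.04,0,0,0,1],[0,0,0.032,0,0,0,1],[0,0,0.02,0,0,0,1]], "squeeze": 35}}

```text
time_s: 2.15
ee_pos: [0.4667, -0.3133, 0.0206]
eef_rot: [-3.138, -0.0, 1.037]
force: [0.8, -0.1, 0.5]
grip_width: 0.0942
grip_force: 0.0
```

Request:
{"name": "jog_arm", "arguments": {"motion": [[0,0,0,0,0,0,1],[0,0,0,0,0,0,-1],[0,0,0,0,0,0,-1],[0,0,0,0,0,0,-1],[0,0,0,0,0,0,-1]], "squeeze": 35}}

```text
time_s: 2.65
ee_pos: [0.468, -0.3143, 0.0243]
eef_rot: [3.14, 0.0, 1.041]
force: [0.9, -0.0, -0.4]
grip_width: 0.0657
grip_force: 0.0
```

Request:
{"name": "jog_arm", "arguments": {"motion": [[0,0,0,0,0,0,-1],[0,0,0,0,0,0,-1],[0,0,0,0,0,0,-1],[0,0,0,0,0,0,-1],[0,0,0,0,0,0,-1]]}}

```text
time_s: 3.15
ee_pos: [0.4678, -0.3141, 0.0236]
eef_rot: [3.141, 0.0, 1.041]
force: [-0.3, 0.0, 3.1]
grip_width: 0.0487
grip_force: 35.0
```

Grip width of 48.7 mm matches the cap. Lifting.

Request:
{"name": "jog_arm", "arguments": {"motion": [[0,0,-0.02,0,0,0,-1],[0,0,-0.045,0,0,0,-1],[0,0,-0.05,0,0,0,-1],[0,0,-0.05,0,0,0,-1],[0,0,-0.05,0,0,0,-1]], "squeeze": 60}}

```text
time_s: 3.65
ee_pos: [0.4673, -0.3138, 0.2404]
eef_rot: [-3.141, -0.0, 1.041]
force: [0.8, 0.1, -0.2]
grip_width: 0.0483
grip_force: 60.0
```

Request:
{"name": "jog_arm", "arguments": {"motion": [[0,0,-0.015,0,0,0,-1],[0,0,0,0,0,0,-1],[0.02,-0.008,0,0,0,0,-1],[0.04,-0.016,0,0,0,0,-1],[0.04,-0.016,0,0,0,0,-1]]}}

```text
time_s: 4.15
ee_pos: [0.4831, -0.2064, 0.2511]
eef_rot: [-3.138, 0.0, 1.039]
force: [0.5, 0.3, 1.2]
grip_width: 0.0481
grip_force: 60.0
```

Request:
{"name": "jog_arm", "arguments": {"motion": [[0.04,-0.016,0,0,0,0,-1],[0.04,-0.016,0,0,0,0,-1],[0.04,-0.016,0,0,0,0,-1],[0.04,-0.016,0,0,0,0,-1],[0.04,-0.016,0,0,0,0,-1]]}}

```text
time_s: 4.65
ee_pos: [0.5152, 0.0072, 0.2514]
eef_rot: [-3.139, 0.001, 1.041]
force: [0.2, -1.0, -0.1]
grip_width: 0.0484
grip_force: 60.0
```

Request:
{"name": "jog_arm", "arguments": {"motion": [[0.045,-0.018,0,0,0,0,-1],[0.045,-0.018,0,0,0,0,-1],[0.045,-0.018,0,0,0,0,-1],[0.045,-0.018,0,0,0,0,-1],[0.028,-0.013,0,0,0,0,-1]]}}

```text
time_s: 5.15
ee_pos: [0.547, 0.2307, 0.2508]
eef_rot: [-3.139, 0.002, 1.042]
force: [0.7, -0.2, -0.9]
grip_width: 0.0482
grip_force: 60.0
```

Request:
{"name": "jog_arm", "arguments": {"motion": [[0,0,0,0,0,0,-1],[0,0,0,0,0,0,-1]]}}

```text
time_s: 5.35
ee_pos: [0.5471, 0.2279, 0.2513]
eef_rot: [-3.14, 0.002, 1.042]
force: [0.9, -0.5, -0.4]
grip_width: 0.0485
grip_force: 60.0
```

```bash
python3 - <<'E'
from h import *
o=ctrl.get_obs();print(o["ee_pos"],o["eef_rot"],o["time_s"],o["force"])
t=ctrl.camera("wrist");s=ctrl.camera("scene")
a=cv2.resize(s[70:210,240:380],None,fx=4,fy=4,interpolation=2)
cv2.imwrite("pics/c2.png",a[:,:,::-1])
E
```

```text
[0.54710739 0.22790981 0.25132562] [-3.13971870e+00  2.45504707e-03  1.04185398e+00] 5.35 [ 0.90576236 -0.49615273 -0.42015029]
```

View pics/c2.png

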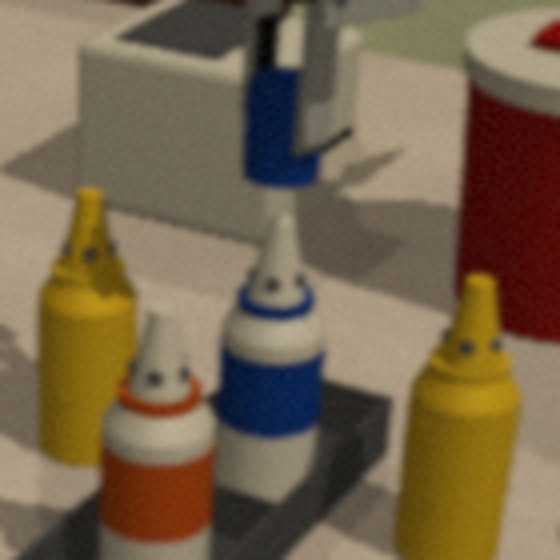

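The crop shows the cap centred (x≈282) over the spout tip (281,218), within about 2 mm along the leaning bottle axis. Lowering with a small correction.

Request:
{"name": "jog_arm", "arguments": {"motion": [[0.0015,-0.001,0.01,0,0,0,-1],[0,0,0.015,0,0,0,-1],[0,0,0.015,0,0,0,-1],[0,0,0.012,0,0,0,-1],[0,0,0.01,0,0,0,-1]]}}

```text
time_s: 5.95
ee_pos: [0.5474, 0.2291, 0.1902]
eef_rot: [-3.141, 0.001, 1.04]
force: [0.1, 0.4, -0.1]
grip_width: 0.0484
grip_force: 60.0
```

Request:
{"name": "jog_arm", "arguments": {"motion": [[0,0,0.004,0,0,0,-1],[0,0,0.004,0,0,0,-1],[0,0,0.002,0,0,0,-1],[0,0,0.001,0,0,0,-1],[0,0,0.0,0,0,0,-1]]}}

```text
time_s: 6.45
ee_pos: [0.5476, 0.2297, 0.1806]
eef_rot: [3.141, -0.0, 1.041]
force: [0.6, 0.3, -0.3]
grip_width: 0.0482
grip_force: 60.0
```

Request:
{"name": "jog_arm", "arguments": {"motion": [[0,0,0.001,0,0,0,-1],[0,0,0.001,0,0,0,-1],[0,0,0.001,0,0,0,-1],[0,0,0.001,0,0,0,-1],[0,0,0.001,0,0,0,-1]]}}

```text
time_s: 6.95
ee_pos: [0.5477, 0.2297, 0.1758]
eef_rot: [3.141, -0.001, 1.041]
force: [0.2, 0.5, 4.6]
grip_width: 0.0485
grip_force: 60.0
```

Request:
{"name": "jog_arm", "arguments": {"motion": [[0,0,0.001,0,0,0,-1],[0,0,0.001,0,0,0,-1],[0,0,0.001,0,0,0,-1],[0,0,0.001,0,0,0,-1],[0,0,0.0,0,0,0,-1]]}}

```text
time_s: 7.45
ee_pos: [0.5478, 0.2297, 0.1719]
eef_rot: [3.141, -0.001, 1.041]
force: [-0.9, 0.7, 6.3]
grip_width: 0.0483
grip_force: 60.0
```

Request:
{"name": "jog_arm", "arguments": {"motion": [[0,0,0.001,0,0,0,-1],[0,0,0.001,0,0,0,-1],[0,0,0.001,0,0,0,-1],[0,0,0.001,0,0,0,-1],[0,0,0.0,0,0,0,-1]]}}

```text
time_s: 7.95
ee_pos: [0.5479, 0.2298, 0.1682]
eef_rot: [3.141, -0.001, 1.041]
force: [-0.5, 0.9, 8.4]
grip_width: 0.048
grip_force: 60.0
```

Request:
{"name": "jog_arm", "arguments": {"motion": [[0,0,0.001,0,0,0,-1],[0,0,0.001,0,0,0,-1],[0,0,0.0,0,0,0,-1]]}}

```text
time_s: 8.25
ee_pos: [0.5484, 0.23, 0.1673]
eef_rot: [3.139, -0.003, 1.041]
force: [-0.1, 1.0, 14.6]
grip_width: 0.0485
grip_force: 60.0
```

Request:
{"name": "jog_arm", "arguments": {"motion": [[0,0,0.001,0,0,0,-1],[0,0,0.001,0,0,0,-1],[0,0,0.001,0,0,0,-1],[0,0,0.0,0,0,0,-1]]}}

```text
time_s: 8.65
ee_pos: [0.5497, 0.2304, 0.167]
eef_rot: [3.136, -0.007, 1.041]
force: [-1.4, 0.9, 31.6]
grip_width: 0.0482
grip_force: 60.0
```

The position is stalled at the expected home height under 31 N, so it is seated. I unload and release.

Request:
{"name": "jog_arm", "arguments": {"motion": [[0,0,-0.002,0,0,0,-1],[0,0,-0.001,0,0,0,-1],[0,0,0,0,0,0,1],[0,0,0,0,0,0,1],[0,0,0,0,0,0,1]]}}

```text
time_s: 9.15
ee_pos: [0.5473, 0.2295, 0.1649]
eef_rot: [-3.141, 0.001, 1.041]
force: [-0.1, 0.7, -0.2]
grip_width: 0.0688
grip_force: 0.0
```

Request:
{"name": "jog_arm", "arguments": {"motion": [[0,0,0,0,0,0,1],[0,0,0,0,0,0,1],[0,0,0,0,0,0,1],[0,0,0,0,0,0,1]]}}

```text
time_s: 9.55
ee_pos: [0.5475, 0.2296, 0.1654]
eef_rot: [-3.142, 0.0, 1.041]
force: [-0.4, 0.8, 0.3]
grip_width: 0.0938
grip_force: 0.0
```

Request:
{"name": "jog_arm", "arguments": {"motion": [[0,0,-0.01,0,0,0,1],[0,0,-0.03,0,0,0,1],[0,0,-0.05,0,0,0,1],[0,0,-0.05,0,0,0,1],[0,0,0,0,0,0,1]]}}

```text
time_s: 10.05
ee_pos: [0.5488, 0.2301, 0.3136]
eef_rot: [3.134, -0.009, 1.041]
force: [-0.1, -0.2, 0.7]
grip_width: 0.0942
grip_force: 0.0
```

```bash
python3 - <<'E'
from h import *
s=ctrl.camera("scene")
a=cv2.resize(s[70:210,240:380],None,fx=4,fy=4,interpolation=2)
cv2.imwrite("pics/c3.png",a[:,:,::-1])
m=ctrl.camera_model("scene")
for z in(.144,.206):
  p=cv2.projectPoints(np.array([[.5485,.230,z]]),m["rvec"],m["tvec"],m["intrinsics"],None)[0].ravel();print(z,(p-[240,70])*4)
o=ctrl.get_obs();print(o["ee_pos"],o["force"],o["time_s"])
E
```

```text
0.144 [274.24021899 294.45131132]
0.206 [280.47300175 205.19170785]
[0.54820146 0.22991409 0.30955399] [ 0.85437835  0.12323958 -0.99091976] 10.1
```

View pics/c3.png

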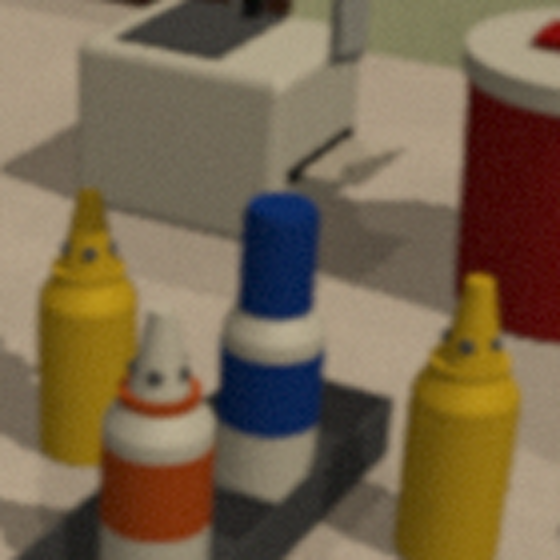

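The cap sits upright with its rim on the collar. Its top centre is at (283,205) against a predicted (280,205), and the gripper is clear.

```bash
python3 -c "
from station import ctrl
print(ctrl.hand_in())"
```

```text
the job is handed in; nothing more can be done
None
```

The blue cap is pressed fully home on the blue-banded bottle and released, the orange cap was left alone, and the job was handed in at about 10 s; the hand-in gave no verdict.

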